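Wedge the sagging marver plate level

ROBOT

A 6-joint arm with a two-finger parallel gripper is mounted at the origin on the work surface. World frame = base frame: x ahead of the robot, y to its left, z up, the work surface at z = 0. Lengths are in mm, angles in rad, forces in N, time in s.
With the tool pointing down it reaches from about 250 to 850 mm from the base axis. Payload 12.5 kg.
Tool frame: the origin (TCP) lies between the finger pads; the fingertips stand 14 mm ahead of it and the grasp point (between the pads) lies 5 mm behind it; z points along the fingers, y is the line along which they close (so a half turn about z gives the same grasp; the last joint's range is limited). The gripper opens to 93 mm and grips with 3 to 60 N. Pads are 15 mm wide; open, the fingers measure 128 mm over their backs; the gripper's body (75 mm by 188 mm) begins 65 mm behind the grasp point.
Start: joints at [-1.291, 0.351, 1.652, -0, 1.139, -0.085], TCP at [196.237, -513.785, 232.633] pointing down, gripper open.
Joint ranges: [-2.75, 2.75], [-0.79, 2.1], [0.01, 2.65], [-1.57, 4.71], [0.07, 3.14], [-2.87, 2.87]. Speed limits (rad/s): [2.22, 2.22, 2.79, 3.14, 3.14, 3.14].

INTERFACE

Orientations are given as a 3x3 rotation matrix whose columns are the frame's x, y, z axes.
In Python, from station import * gives the robot as it stands. Calls block until the motion is done:
- move_pose(position, orientation): joint-space move of the TCP to a pose.
- servo_line(position, velocity=150, attitude=None, max_force=None): straight line of the TCP; attitude=None keeps the orientation; velocity is the mean speed in mm/s. With max_force (N) it stops when the force on the tool has changed by that much, and returns True; else False.
- movej(angles): joint-space move.
- command_gripper(opening, f_grip=None): finger opening in mm; f_grip is the grip in N (None keeps the last); returns when the fingers have stopped.
- dwell(seconds).
- solve_ik(position, orientation): joint angles nearest the present ones, or None.
- get_obs(): the state.
- get_image(name): name is "scene" or "side" or "wrist"; returns a dict with "frame" (400x640x3 uint8, red, green, blue), "z_map" (400x640 float32, mm along the optical axis (not along the pixel's ray), 0 where there is no reading), "K" (3x3 intrinsics, pixels), "k1" (the pictures are not rectified: a ray, as slopes to the right and down, at radius r is drawn at 1 + k1 r^2 times it, then the intrinsics apply), "cam_to_world" (4x4, takes a point from camera to world coordinates). Camera axes: x right, y down, z forward; pixel columns grow to the right and rows downward; lengths in mm; the calibration is good to about 2 mm. A picture is of the moment at which its call begins.
A pose or a line that the arm cannot do raises IKError and nothing moves.
- finish_job(): hands the job in; it is judged then, once.
Trained networks look in the newest picture that a camera, given by its name, has taken for a name from the list of things; names that differ only in an ending like _2 or _b are one class to them, and where a whole thing is asked for, a point or a joint stands for the part that bears it (a point fixed in the world has none). Each returns a list of dicts, best first, with "conf" (0 to 1); they miss things now and then, are a little off and sometimes report something else, mostly with a low value. They report only what shows in the picture. A call takes as long as a camera call.
- look_for(camera, query): "extent" ([left, top, right, bottom] in pixels, round what is visible of it).
- cut_out(camera, query): "region" (400x640 bool, what is visible of it) and "extent" ([left, top, right, bottom] in pixels, round what is visible of it).
The state is a dict: "time_s": time; "qpos": joint angles; "joint_vel": joint speeds; "effort": joint torques, N m; "ee_pos": TCP position; "ee_rot": TCP orientation; "wrist_force": force on the tool from outside, world axes, zero at the start; "wrist_torque": the same for the moment, N m; "grip_width": finger opening in mm; "grasp_force": force on a finger pad.
Only numpy, scipy, OpenCV 4.12 (cv2) and the standard library are available. Lean on these libraries where they do the work, as an engineer would, in place of code of your own. Each camera call takes 0.05 s, during which the arm holds its last target. There are 200 camera calls.

TASK

The glassblower's graphite marver plate sags at its front edge. Pick up the wooden wedge, set it flat on the aluminium sole bar and push it, thin end first, straight under the middle of the plate's front bar until the plate sits level against its two red stop lugs and the wedge is firmly tight (a push of about 10 to 12 N at the end; much harder and the graphite cracks). Then let go, leaving the wedge in place; do not touch the plate with the robot and leave the other things where they stand.

Things in the scene. Friction and masses are not known exactly. Their poses are not given: they have to be found in the camera images.
- wedge_grip (a point): Light-wood wedge, 160 mm long, 32 mm wide, 0.1 to 0.2 kg, loose, flat on the bench. This point is in its upright grip block (darker wood, 30 mm long, 32 mm wide, 58 mm tall, at the thick end), on the centre line, 36 mm above the underside. x axis along the wedge to the thin end, z up.
- wedge_tip (a point): Middle of the wedge's blunt thin end, 1.5 mm above its underside, 145 mm ahead of the grip point. The taper runs evenly from 3 mm thick here to 29 mm thick at the grip block's front face, 130 mm back (slope 1 in 5).
- mouth (a point): Point at bench height (z = 0) straight below the middle of the round steel bar (10 mm thick, 220 mm long) along the plate's front edge. x axis level, square to the bar, pointing under the plate: the way the wedge is pushed; z up. The fixed blue cradle stands here; its front posts with the red stop lugs are at y = +-128 mm, 58 mm tall.
- lane (a point): Point at bench height on the centre line of the level aluminium sole bar, 100 mm in front of the mouth (same axes). The bar is 62 mm wide and runs from 220 mm in front of the mouth to 160 mm behind it. Its top is packed to a height that differs from set-up to set-up, 8 to 15 mm above the bench, and is not measured: find it by feel.
- lane_end (a point): Near end of the sole bar, at bench height on its centre line, 220 mm in front of the mouth (same axes). The front bar's underside is 18 to 21 mm above the bench while the plate sags and 11 mm higher when level. As the cradle's and the sole bar's heights differ and are not measured, the plate comes level with anything from 60 to 105 mm of the wedge past the front bar: only the push tells when it is tight.
- marver (a joint): Tilt in rad of the dark graphite plate (168 x 212 x 12 mm, 0.35 to 0.7 kg) about its hinge, 180 mm behind the front bar: -0.06 sagging as found, 0 level, where it meets its lugs and can rise no further. Lifting it with the wedge takes a push of only 1 to 5 N; once on the lugs the push climbs by several N per mm. Pressing down on the wedge adds drag (friction about 0.4). It does not slide back when let go.
- mould: Bystander: dark wooden cup-shaped block mould, 72 mm across, 70 mm tall; origin under its centre.
- water: Bystander: pale water bottle with a green cap, 64 mm across, 210 mm tall; origin under its centre.
- frit: Bystander: amber jar with a metal lid, 68 mm across, 85 mm tall; origin under its centre.

How it is judged:
By the outcome, as a careful person would: the job done as asked, in the order asked, and still so for the second after the job is handed in, with the robot touching nothing.
It also fails if it takes over 64 s, if anything falls off the work surface, if the arm or the gripper's body presses on something with over 40 N, if the wrist force passes 120 N, or if a joint passes its speed limit or range.

## Working session

There is one attempt and no reset: what is moved stays moved. The work goes in short steps, each a Python script; the robot and the scene stay as the last script left them, time stands still between calls to the robot, and variables do not carry over. Pictures are saved under pics/ and viewed, at most 10 in all, crops included, and the job is handed in when it is done.

```bash
ls; mkdir -p pics
cat > h.py <<'E'
from station import *
import numpy as np, cv2
def cloud(im):
    K=im["K"];h,w=im["z_map"].shape
    u,v=np.meshgrid(np.arange(w),np.arange(h))
    p=np.stack([u,v],-1).reshape(-1,1,2).astype(float)
    s=cv2.undistortPoints(p,K,np.array([im["k1"],0,0,0,0.])).reshape(h,w,2)
    z=im["z_map"]
    P=np.stack([s[...,0]*z,s[...,1]*z,z],-1)@im["cam_to_world"][:3,:3].T+im["cam_to_world"][:3,3]
    P[z<=0]=np.nan
    return P
def save(im,n): cv2.imwrite("pics/"+n,im["frame"][...,::-1])
E
python3 - <<'E'
from h import *
ims=[]
for c in ("scene","side"):
    im=get_image(c);ims.append(im["frame"]);P=cloud(im)
    np.savez(c+".npz",P=P,f=im["frame"])
    print(c,im["cam_to_world"].round(2).tolist())
    for q in ("wedge_grip","marver","mould","water","frit"):
        for d in cut_out(c,q)[:2]:
            m=d["region"];X=P[m];X=X[~np.isnan(X[:,0])]
            print(q,round(d["conf"],2),d["extent"],np.percentile(X,[2,50,98],axis=0).round(0).tolist() if len(X) else None)
    save(im,c+"1.png")
E
```

```text
pics
scene [[0.77, 0.48, -0.42, 1053.46], [0.64, -0.56, 0.53, -586.32], [0.02, -0.68, -0.73, 870.76], [0.0, 0.0, 0.0, 1.0]]
wedge_grip 0.7 [329.4, 123.8, 378.4, 152.5] [[426.0, 236.0, 1.0], [474.0, 271.0, 17.0], [556.0, 327.0, 59.0]]
marver 0.96 [299.5, 193.5, 409.9, 285.0] [[617.0, -129.0, 30.0], [716.0, -24.0, 40.0], [807.0, 88.0, 46.0]]
mould 0.57 [164.2, 230.2, 196.9, 267.2] [[408.0, -342.0, 5.0], [440.0, -309.0, 49.0], [474.0, -278.0, 71.0]]
water 0.64 [409.0, 80.4, 442.5, 145.7] [[598.0, 391.0, 3.0], [648.0, 404.0, 103.0], [671.0, 513.0, 208.0]]
side [[-0.98, -0.12, 0.14, 422.76], [-0.18, 0.58, -0.79, 1049.29], [0.01, -0.8, -0.6, 836.64], [0.0, 0.0, 0.0, 1.0]]
wedge_grip 0.93 [310.8, 257.7, 371.1, 292.7] [[417.0, 249.0, 1.0], [474.0, 284.0, 18.0], [557.0, 333.0, 59.0]]
wedge_grip 0.52 [257.0, 248.2, 286.1, 324.6] [[610.0, 415.0, 8.0], [634.0, 444.0, 116.0], [664.0, 457.0, 210.0]]
marver 0.78 [246.2, 167.3, 327.6, 227.3] [[610.0, -122.0, 26.0], [708.0, -1.0, 39.0], [814.0, 97.0, 46.0]]
mould 0.42 [258.6, 249.0, 288.3, 323.6] [[610.0, 417.0, 10.0], [634.0, 444.0, 116.0], [664.0, 457.0, 210.0]]
water 0.76 [257.2, 248.4, 286.9, 323.0] [[610.0, 411.0, 0.0], [634.0, 444.0, 113.0], [668.0, 457.0, 210.0]]
frit 0.88 [311.7, 122.3, 328.7, 150.9] [[643.0, -443.0, 3.0], [670.0, -401.0, 54.0], [703.0, -389.0, 89.0]]
```

Run:
```python
import cv2
a=cv2.imread("pics/scene1.png")[90:310,140:480]; b=cv2.imread("pics/side1.png")[100:320,220:480]
cv2.imwrite("pics/s2.png",cv2.resize(a,None,fx=2.3,fy=2.3,interpolation=2)); cv2.imwrite("pics/d2.png",cv2.resize(b,None,fx=2.6,fy=2.6,interpolation=2))
```

```text
(no output)
```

View pics/s2.png

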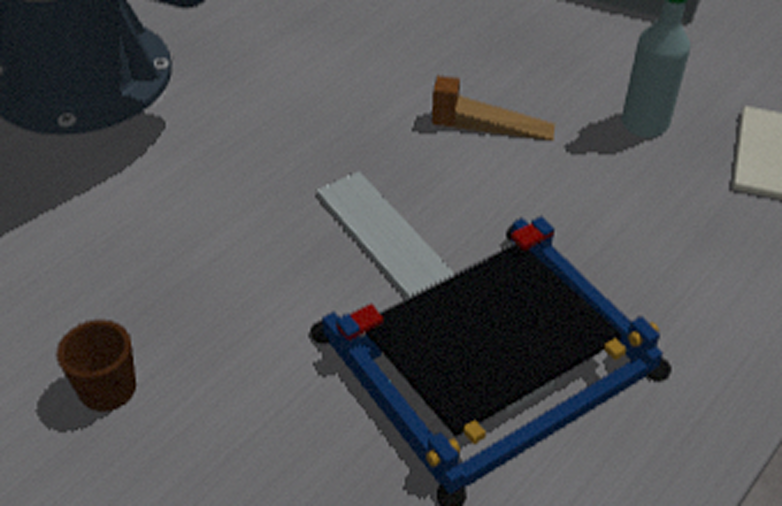

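View pics/d2.png

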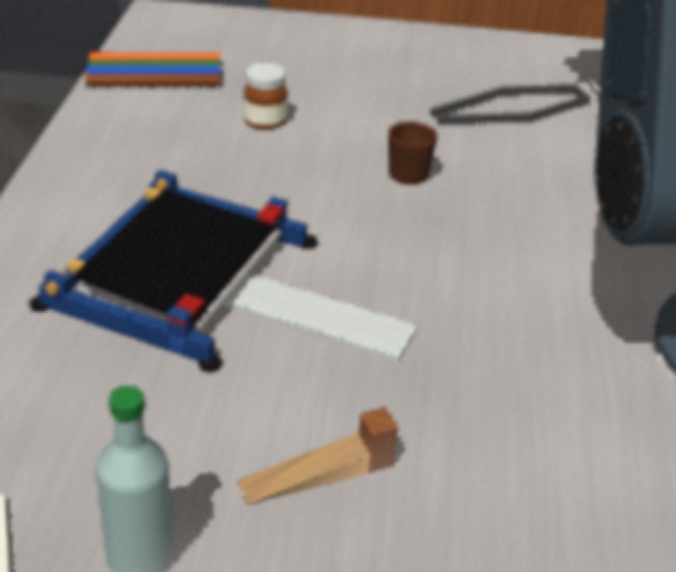

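The pictures show the wedge at scene (355,138) with its grip block toward the robot. The sole bar runs from about (280,170) to the plate's front edge, and the red lugs are at about (300,230) and (370,193). Next I'll compute the lane and wedge poses.

```bash
cat >> h.py <<'E'
def lane_pts(P,f,c=None):
    f=f.astype(int); x,y,z=np.moveaxis(P,-1,0)
    red=(f[...,0]>110)&(f[...,1]<60)&(f[...,2]<60)&(z>40)&(z<80)
    return red
E
python3 - <<'E'
from h import *
for c in ("scene","side"):
    d=np.load(c+".npz");P=d["P"];f=d["f"];x,y,z=np.moveaxis(P,-1,0)
    red=lane_pts(P,f)&(x>550)&(x<850)&(abs(y)<200)
    n,l,s,ce=cv2.connectedComponentsWithStats(red.astype(np.uint8))
    for i in range(1,n):
        if s[i,4]>8: print(c,"red",s[i].tolist(),np.nanmedian(P[l==i],0).round(1))
    # sole bar: raised region z 5..20 in front
    m=(x>430)&(x<760)&(y>-80)&(y<220)&(z>5)&(z<22)
    n,l,s,ce=cv2.connectedComponentsWithStats(m.astype(np.uint8))
    i=1+np.argmax(s[1:,4]); X=P[l==i]
    r=cv2.minAreaRect(X[:,:2].astype(np.float32)); print("bar",s[i],r,cv2.boxPoints(r).round(0).tolist(),np.median(X[:,2]))
    # wedge
    m=(x>400)&(x<580)&(y>210)&(y<350)&(z>3)
    X=P[m]; r=cv2.minAreaRect(X[:,:2].astype(np.float32)); print("wedge",r,cv2.boxPoints(r).round(0).tolist())
    T=X[(X[:,2]>50)]; print("blk top",T.mean(0).round(1),cv2.minAreaRect(T[:,:2].astype(np.float32)))
E
```

```text
scene red [364, 188, 10, 5, 15] [661.3 110.1  55.9]
scene red [296, 223, 7, 4, 12] [603.2 -90.9  56.3]
bar [ 282  165   56   54 1157] ((514.7611694335938, 39.76435089111328), (64.5663833618164, 193.90170288085938), 73.48006439208984) [[413.0, 36.0], [599.0, -19.0], [617.0, 43.0], [431.0, 98.0]] 8.529277751789209
wedge ((490.01263427734375, 281.34002685546875), (172.88331604003906, 136.4134521484375), 2.44450306892395) [[401.0, 346.0], [407.0, 210.0], [579.0, 217.0], [573.0, 353.0]]
blk top [435.8 252.4  56.8] ((434.63427734375, 254.63438415527344), (28.973190307617188, 34.98495864868164), 26.627979278564453)
side red [319, 179, 9, 7, 36] [605.6 -89.9  54.6]
side red [288, 213, 10, 7, 43] [664.3 105.5  55.7]
bar [306 205  67  32 871] ((527.024658203125, 35.89670944213867), (73.60235595703125, 215.53692626953125), 75.2599868774414) [[413.0, 28.0], [622.0, -27.0], [641.0, 44.0], [432.0, 99.0]] 8.719434839051132
wedge ((489.0570068359375, 277.1838684082031), (176.19915771484375, 131.42759704589844), 0.593246579170227) [[400.0, 342.0], [402.0, 211.0], [578.0, 212.0], [576.0, 344.0]]
blk top [434.5 259.4  56.8] ((433.9656677246094, 257.4216613769531), (30.772886276245117, 32.576988220214844), 23.59381675720215)
```

```bash
cat >> h.py <<'E'
def Rd(yaw,flip=False):
    if flip: yaw+=np.pi
    c,s=np.cos(yaw),np.sin(yaw)
    return np.array([[c,s,0],[s,-c,0],[0,0,-1.]])
def two(P,m,name):
    r=cv2.minAreaRect(P[m][:,:2].astype(np.float32)); print(name,[np.round(v,1) for v in r],cv2.boxPoints(r).round(1).tolist())
E
python3 - <<'E'
from h import *
o=get_obs();print(o["time_s"],o["ee_rot"].round(2).tolist() if hasattr(o["ee_rot"],"tolist") else o["ee_rot"])
for fl in (0,1):
  for p,y in (((470,275,330),.47),((434,256,31),.47),((470,60,330),-.288),((540,30,50),-.288)):
    q=solve_ik(p,Rd(y,fl)); print(fl,p,None if q is None else np.round(q,2))
E
```

```text
0.6 [[0.93, 0.36, 0.0], [0.36, -0.93, 0.0], [0.0, 0.0, -1.0]]
0 (470, 275, 330) [ 0.44  0.26  1.53 -0.    1.35  1.54]
0 (434, 256, 31) [ 0.44  0.58  1.91 -0.    0.66  1.54]
0 (470, 60, 330) [ 0.03  0.12  1.7  -0.    1.32  1.89]
0 (540, 30, 50) [-0.03  0.59  1.8  -0.    0.74  1.83]
1 (470, 275, 330) [ 0.44  0.26  1.53 -0.    1.35 -1.6 ]
1 (434, 256, 31) [ 0.44  0.58  1.91 -0.    0.66 -1.6 ]
1 (470, 60, 330) [ 0.03  0.12  1.7  -0.    1.32 -1.25]
1 (540, 30, 50) [-0.03  0.59  1.8  -0.    0.74 -1.31]
```

Run:
```python
from h import *
ims=[]
for n,p,y in (("lane",(540,30,360),-.288),("wedge",(470,275,330),.47)):
    move_pose(p,Rd(y,True)); im=get_image("wrist"); np.savez("w_"+n+".npz",P=cloud(im),f=im["frame"]); ims.append(im["frame"])
print(get_obs()["time_s"])
cv2.imwrite("pics/w.png",cv2.resize(np.vstack(ims),(480,600))[...,::-1])
```

```text
4.0417
```

View pics/w.png

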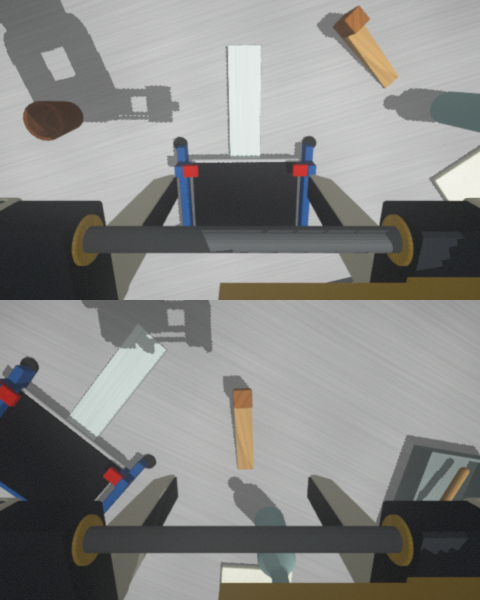

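Top picture: the sole bar at about (244,45–155), with the steel front bar at row ~160 between the posts at (180,145) and (308,145). Bottom picture: the wedge's block at (242,398) and its tip at (246,468). Now I'll measure both.

Run:
```python
from h import *
d=np.load("w_lane.npz");P=d["P"];f=d["f"].astype(int);x,y,z=np.moveaxis(P,-1,0)
e=np.array([np.cos(-.288),np.sin(-.288)]);nn=np.array([-e[1],e[0]])
def loc(P): q=P[...,:2]-[633,6]; return q@e,q@nn
u,v=loc(P)
red=(f[...,0]>110)&(f[...,1]<80)&(f[...,2]<80)&(z>40)
for s in (1,-1):
    m=red&(v*s>0)&(abs(u)<60); print("red",m.sum(),np.median(u[m]).round(1),np.median(v[m]).round(1),np.percentile(v[m],[3,97]),np.median(P[m],0).round(1))
m=(u>-250)&(u<-15)&(abs(v)<60)&(z>4.5)&(z<20)
print("z bar",np.median(z[m&(abs(v)<20)]))
for a,b in ((-200,-160),(-120,-80),(-70,-30)):
    k=m&(u>a)&(u<b); print(a,b,np.percentile(v[k],[1,99]).round(1))
k=m&(abs(v)<20);print("near end",np.percentile(u[k],[.3]))
# bar ends/edges: front bar, z 20..45
m=(abs(v)<112)&(u>-30)&(u<30)&(z>20)&(z<45)
for a in range(-100,101,25):
    k=m&(abs(v-a)<6); uu=u[k];zz=z[k]
    j=zz>zz.max()-3 if len(zz) else []
    br=k&(f.sum(-1)>250); print(a,len(uu),np.percentile(uu,1).round(1) if len(uu) else None,"bright",np.percentile(u[br],[2,98]).round(1) if br.sum()>3 else None, zz[uu<np.percentile(uu,1)+8].mean().round(1))
d=np.load("w_wedge.npz");P=d["P"];f=d["f"].astype(int);x,y,z=np.moveaxis(P,-1,0)
wood=(f[...,0]-f[...,2]>40)&(x>400)&(x<590)&(y>220)&(y<360)
n,l,s,_=cv2.connectedComponentsWithStats(wood.astype(np.uint8));i=1+np.argmax(s[1:,4]);print(s[i])
two(P,l==i,"wedge"); T=(l==i)&(z>50); two(P,T,"top"); print(P[T].mean(0))
T=(l==i)&(z<32);two(P,T,"taper")
```

```text
red 313 2.5 108.1 [ 95.2549752  121.28365445] [665.6 109.   55.5]
red 310 2.6 -103.1 [-116.05657889  -90.45917787] [606.6 -93.6  55.3]
z bar 8.730650583276827
-200 -160 [-29.7  32. ]
-120 -80 [-28.   33.3]
-70 -30 [-27.3  32.8]
near end [-226.41419409]
-100 81 -11.4 bright [-11.4  26.9] 30.2
-75 225 -11.3 bright [-11.6  -5. ] 30.7
-50 223 -11.5 bright [-11.6  -5.5] 30.7
-25 221 -11.4 bright [-11.5  -5.8] 31.1
0 231 -11.9 bright [-12.1  -5.5] 30.4
25 232 -12.4 bright [-12.4  -5.6] 30.2
50 223 -12.5 bright [-12.6  -5.3] 30.2
75 234 -12.6 bright [-12.7  -5.4] 30.7
100 138 -12.7 bright [-12.8  -7.1] 30.8
[ 292  370  348   30 8365]
wedge [array([437.9, 292.4]), array([ 3.7, 72.1]), np.float64(26.6)] [[420.1000061035156, 323.79998779296875], [452.3999938964844, 259.29998779296875], [455.70001220703125, 261.0], [423.3999938964844, 325.3999938964844]]
top [array([437.9, 292.4]), array([ 3.7, 72.1]), np.float64(26.6)] [[420.1000061035156, 323.79998779296875], [452.3999938964844, 259.29998779296875], [455.70001220703125, 261.0], [423.3999938964844, 325.3999938964844]]
[437.66821971 292.71031515 428.76576194]
taper [array([0., 0.]), array([0., 0.]), np.float64(0.0)] [[0.0, 0.0], [0.0, 0.0], [0.0, 0.0], [0.0, 0.0]]
```

Run:
```python
from h import *
d=np.load("w_wedge.npz");P=d["P"];f=d["f"].astype(int);x,y,z=np.moveaxis(P,-1,0)
wood=(f[...,0]-f[...,2]>25)&(x>400)&(x<590)&(y>220)&(y<360)&(z<65)&(z>-5)
n,l,s,_=cv2.connectedComponentsWithStats(wood.astype(np.uint8));i=1+np.argmax(s[1:,4]);print(s[i])
two(P,l==i,"wedge"); T=(l==i)&(z>50); two(P,T,"top"); print(P[T].mean(0))
T=(l==i)&(z<32);two(P,T,"taper")
```

```text
[ 310  118   29  109 2560]
wedge [array([492.8, 289.8]), array([161.5,  34.6]), np.float64(30.0)] [[414.29998779296875, 264.29998779296875], [431.6000061035156, 234.39999389648438], [571.4000244140625, 315.20001220703125], [554.0999755859375, 345.20001220703125]]
top [array([435.4, 258.1]), array([30.1, 31.4]), np.float64(29.4)] [[414.6000061035156, 264.29998779296875], [430.0, 237.0], [456.20001220703125, 251.8000030517578], [440.79998779296875, 279.1000061035156]]
[435.1319597  257.88705758  57.87936325]
taper [array([492.9, 289.8]), array([161.4,  34.6]), np.float64(30.0)] [[414.29998779296875, 264.3999938964844], [431.70001220703125, 234.39999389648438], [571.4000244140625, 315.20001220703125], [554.0999755859375, 345.20001220703125]]
```

```bash
cat >> h.py <<'E'
YW=.52; YL=-.280
G=np.array([435.2,258.]); E=np.array([np.cos(YL),np.sin(YL)]); M=np.array([627.3,10.4])
def F(): return np.array(get_obs()["wrist_force"])
def st(t=""):
    o=get_obs(); f=np.array(o["wrist_force"]); p=np.array(o["ee_pos"])
    print(t,round(o["time_s"],2),"pos",p.round(1),"u",((p[:2]-M)@E).round(1),"F",f.round(2),"axial",(f[:2]@E).round(2),"w",round(o["grip_width"],1),round(o["grasp_force"],1),flush=True)
E
python3 - <<'E'
from h import *
command_gripper(80)
R=Rd(YW,True)
move_pose([*G,110],R); servo_line([*G,31],120,max_force=8); st("down")
command_gripper(20,40); st("grip")
servo_line([*G,95],120); st("lift")
a=M-195*E
move_pose([*a,75],Rd(YL,True)); dwell(.2); st("above")
im=get_image("wrist"); np.savez("w_held.npz",P=cloud(im),f=im["frame"]); save(im,"held.png")
E
```

```text
down 6.22 pos [435.7 258.2  31.7] u -252.6 F [ 0.53 -0.04 -1.33] axial 0.53 w 79.9 0.0
grip 7.03 pos [435.2 258.   31. ] u -253.0 F [ 0.39 -0.15  1.03] axial 0.41 w 31.7 39.9
lift 7.72 pos [434.9 257.8  94.5] u -253.3 F [ 0.59 -0.34 -1.64] axial 0.66 w 32.1 39.9
above 8.72 pos [440.   65.4  75. ] u -195.2 F [ 0.5   0.35 -0.95] axial 0.38 w 31.7 39.9
```

View pics/held.png

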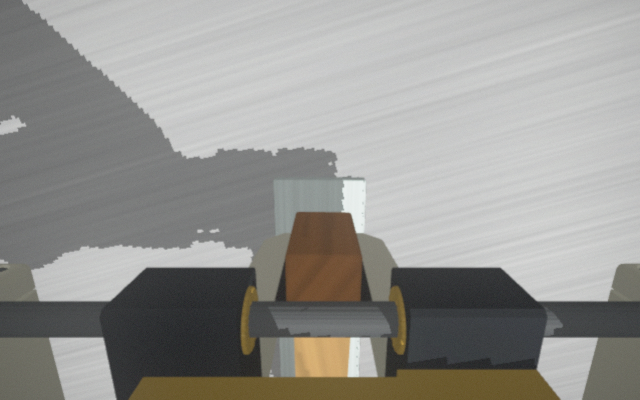

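The wedge is held squarely: the block is centred at col 324 and the sole bar at cols 274–366, so they line up. Next is lowering by feel.

Run:
```python
from h import *
a=M-195*E
servo_line([*a,49],80); dwell(.2); st("pre")
print(servo_line([*a,34],8,max_force=3)); st("touch")
dwell(.2); z=get_obs()["ee_pos"][2]; st()
command_gripper(50); dwell(.3); st("open")
im=get_image("side"); P=cloud(im); np.savez("s_set.npz",P=P,f=im["frame"])
cv2.imwrite("pics/set.png",cv2.resize(im["frame"][150:280,250:410],None,fx=4,fy=4,interpolation=2)[...,::-1])
```

```text
pre 9.44 pos [440.2  64.3  49.4] u -194.7 F [ 0.68  0.59 -1.68] axial 0.5 w 31.9 39.9
True
touch 10.6 pos [439.9  64.3  39.7] u -195.0 F [-0.09 -0.73  4.74] axial 0.12 w 31.7 39.9
 10.8 pos [439.9  64.3  39.6] u -195.0 F [-0.4   0.14  5.03] axial -0.42 w 31.7 39.9
open 11.64 pos [439.4  64.3  39.3] u -195.5 F [-0.41 -0.12  0.14] axial -0.36 w 50.3 0.0
```

View pics/set.png

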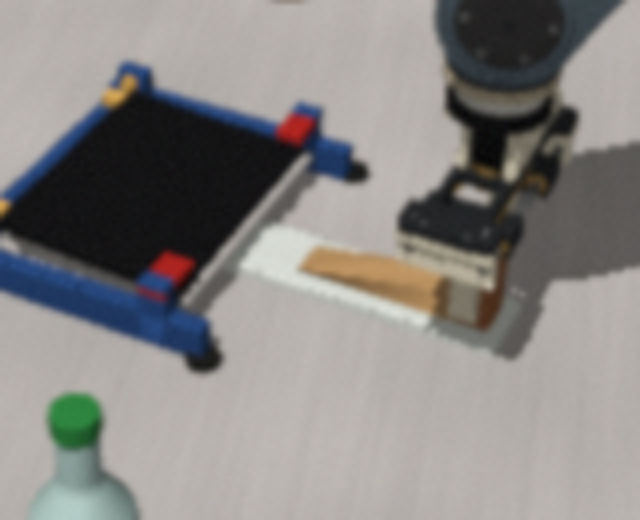

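The wedge lies flat and centred on the sole bar, tip at crop (305,265) pointing at the plate. I'll regrip and push.

Run:
```python
from h import *
z=39.7
servo_line([*(M-195*E),z],30); command_gripper(20,40); dwell(.2); st("regrip"); f0=F()
print(servo_line([*(M-120*E),z],40,max_force=8)); st("u-120")
hit=False
for u in range(-110,-29,10):
    hit=servo_line([*(M+u*E),z],20,max_force=6); st("hit" if hit else "")
    f=F()-f0
    if hit or -f[:2]@E>6: break
```

```text
regrip 12.58 pos [439.9  64.3  39.7] u -195.0 F [-0.91 -0.6   0.03] axial -0.71 w 32.0 39.9
False
u-120 14.61 pos [512.   43.6  39.7] u -120.0 F [ 0.22  0.6  -0.49] axial 0.05 w 31.8 39.9
 15.26 pos [521.8  40.7  39.7] u -109.7 F [ 1.53 -0.26  0.04] axial 1.54 w 32.1 39.9
 15.91 pos [531.5  37.9  39.7] u -99.7 F [ 1.36 -0.28  0.25] axial 1.38 w 31.9 39.9
hit 16.13 pos [531.9  37.8  39.7] u -99.3 F [-0.43 -0.17  4.76] axial -0.37 w 31.9 39.9
```

Run:
```python
from h import *
z=39.7
dwell(.2); st("now")
for u in (-97,-94,-91):
    hit=servo_line([*(M+u*E),z],15,max_force=6); st("hit" if hit else "")
    if F()[:2]@E<-6: break
o=get_obs(); print(np.round(o["wrist_torque"],2))
```

```text
now 16.33 pos [531.9  37.8  39.7] u -99.3 F [ 0.6  -1.13  4.46] axial 0.89 w 31.8 39.9
 16.66 pos [533.8  37.3  39.7] u -97.3 F [-3.37  0.74  4.27] axial -3.44 w 32.1 39.9
 17.01 pos [536.7  36.4  39.7] u -94.3 F [-2.95 -0.15  4.95] axial -2.79 w 31.8 39.9
 17.36 pos [539.6  35.6  39.7] u -91.3 F [-1.97  0.37  5.18] axial -1.99 w 31.8 39.9
[0.1  0.06 0.04]
```

Run:
```python
from h import *
z=39.9; ax=[]
for u in range(-87,-38,3):
    hit=servo_line([*(M+u*E),z],15,max_force=5); a=np.mean([F() for _ in range(3)],0)
    st("hit" if hit else "")
    if hit or F()[:2]@E<-6.5: break
```

```text
17.77 pos [543.5  34.4  39.7] u -87.1 F [-2.03  0.45  1.25] axial -2.08 w 31.9 39.9
 18.12 pos [546.8  33.5  39.8] u -83.8 F [ 0.1   0.78 -1.4 ] axial -0.12 w 31.7 39.9
 18.48 pos [549.7  32.7  39.8] u -80.8 F [ 1.3  -0.12 -2.83] axial 1.28 w 31.6 39.9
 18.82 pos [552.5  31.9  39.8] u -77.8 F [ 0.61  0.47 -2.45] axial 0.45 w 31.6 39.9
 19.18 pos [555.4  31.1  39.9] u -74.8 F [ 1.46 -0.46 -3.55] axial 1.53 w 31.9 39.9
 19.52 pos [558.3  30.2  39.9] u -71.8 F [ 0.39 -0.89 -4.38] axial 0.62 w 31.9 39.9
 19.88 pos [561.2  29.4  39.9] u -68.8 F [-0.01 -1.21 -3.7 ] axial 0.33 w 32.3 39.9
 20.23 pos [564.1  28.6  39.9] u -65.8 F [ 0.58 -0.56 -3.78] axial 0.72 w 32.2 39.9
 20.57 pos [567.   27.8  39.9] u -62.8 F [ 0.28  0.28 -3.81] axial 0.19 w 32.0 39.9
 20.93 pos [569.9  26.9  39.9] u -59.8 F [-0.61  0.06 -3.7 ] axial -0.6 w 31.8 39.9
 21.27 pos [572.7  26.1  39.9] u -56.8 F [-0.07  0.09 -4.72] axial -0.09 w 31.6 39.9
 21.62 pos [575.6  25.3  39.9] u -53.8 F [-0.44 -0.4  -2.53] axial -0.31 w 32.0 39.9
 21.98 pos [578.5  24.5  39.9] u -50.8 F [ 0.82 -0.96 -3.49] axial 1.06 w 31.7 39.9
 22.32 pos [581.4  23.6  39.9] u -47.8 F [-0.33  0.12 -3.04] axial -0.35 w 31.9 39.9
hit 22.58 pos [583.6  22.9  39.7] u -45.5 F [ 0.12 -0.2   4.34] axial 0.17 w 31.7 39.9
```

Run:
```python
from h import *
dwell(.3); st("now")
im=get_image("side"); P=cloud(im); x,y,z=np.moveaxis(P,-1,0); f=im["frame"].astype(int)
P0=np.load("side.npz")["P"]
for n,Q in (("before",P0),("now",P)):
    u=(Q[...,:2]-M)@E; v=(Q[...,:2]-M)@np.array([-E[1],E[0]])
    k=(u>15)&(u<155)&(abs(v)<85)&(Q[...,2]>15)&(Q[...,2]<75)
    c=np.polyfit(u[k],Q[...,2][k],1); print(n,k.sum(),"slope",c[0].round(4),"z front",np.polyval(c,0).round(1))
cv2.imwrite("pics/p1.png",cv2.resize(im["frame"][150:280,250:410],None,fx=4,fy=4,interpolation=2)[...,::-1])
```

```text
now 22.88 pos [583.5  22.9  39.7] u -45.5 F [-0.08  0.32  5.48] axial -0.17 w 31.5 39.9
before 1372 slope 0.0616 z front 34.9
now 1135 slope 0.0012 z front 45.7
```

View pics/p1.png

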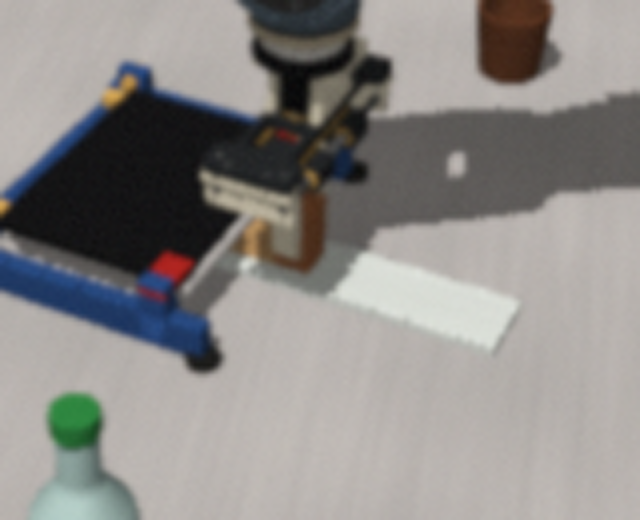

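The plate now measures level (slope 0.001 rad, and its front has risen 10.8 mm). The picture shows the wedge under the bar at crop (250,235). I'll relax the vertical strain by regripping, then tighten in small steps.

Run:
```python
from h import *
command_gripper(42); p=np.array(get_obs()["ee_pos"]); st("open")
servo_line([*(M-45.5*E),39.7],10); command_gripper(20,40); dwell(.2); st("regrip")
f0=np.mean([(dwell(.02),F())[1] for _ in range(8)],0); print(f0.round(2))
u=-45.5
while u<-38:
    u+=.3; servo_line([*(M+u*E),39.7],5)
    f=np.mean([(dwell(.02),F())[1] for _ in range(5)],0); a=f[:2]@E
    print(round(u,1),((np.array(get_obs()["ee_pos"])[:2]-M)@E).round(2),"axial",a.round(2),"fz",f[2].round(2),round(get_obs()["time_s"],1),flush=True)
    if a<-9.5: break
```

```text
open 23.38 pos [582.3  23.1  38.7] u -46.8 F [ 0.12  0.05 -0.32] axial 0.1 w 42.1 0.0
regrip 24.21 pos [583.5  22.9  39.7] u -45.5 F [ 0.32 -0.07  0.12] axial 0.32 w 31.5 40.0
[-0.46 -0.62  0.31]
-45.2 -45.52 axial -4.5 fz 3.69 24.7
-44.9 -45.51 axial -6.89 fz 5.48 25.0
-44.6 -45.48 axial -8.27 fz 6.66 25.3
-44.3 -45.4 axial -10.0 fz 7.51 25.7
```

Run:
```python
from h import *
u,z=-44.3,39.7
for i in range(30):
    f=np.mean([(dwell(.02),F())[1] for _ in range(6)],0); a=f[:2]@E
    print(round(u,2),round(z,2),((np.array(get_obs()["ee_pos"])[:2]-M)@E).round(2),"axial",a.round(2),"fz",f[2].round(2),round(get_obs()["time_s"],1),flush=True)
    if a<-10.5 and f[2]<2.5: break
    if f[2]>2: z+=.12 if f[2]<5 else .25
    elif f[2]<-1: z-=.1
    if f[2]<4 and a>-10.5: u+=.25 if a>-9 else .12
    servo_line([*(M+u*E),z],5)
```

```text
-44.3 39.7 -45.4 axial -9.97 fz 7.45 25.8
-44.3 39.95 -45.39 axial -8.47 fz 4.61 26.1
-44.3 40.07 -45.36 axial -7.51 fz 3.32 26.5
-44.05 40.19 -45.35 axial -8.78 fz 2.65 26.8
-43.8 40.31 -45.29 axial -9.75 fz 2.3 27.2
-43.68 40.43 -45.3 axial -9.14 fz 1.37 27.5
-43.56 40.43 -45.28 axial -9.91 fz 1.8 27.9
-43.44 40.43 -45.27 axial -10.69 fz 2.35 28.2
```

Run:
```python
from h import *
def m(t):
    f=np.mean([(dwell(.02),F())[1] for _ in range(10)],0); p=np.array(get_obs()["ee_pos"]); print(t,"axial",(f[:2]@E).round(2),"fz",f[2].round(2),"u",((p[:2]-M)@E).round(2),"z",p[2].round(2),flush=True)
servo_line([*(M-43.28*E),40.48],5); m("tight")
servo_line([*(M-44.9*E),39.85],8); m("eased")
command_gripper(60); dwell(.2); m("open")
p=get_obs()["ee_pos"]; servo_line([p[0],p[1],150],80)
q=M-200*E; servo_line([*q,260],150); dwell(.3); st("away")
im=get_image("side"); Q=cloud(im)
u=(Q[...,:2]-M)@E; v=(Q[...,:2]-M)@np.array([-E[1],E[0]])
k=(u>15)&(u<155)&(abs(v)<85)&(Q[...,2]>15)&(Q[...,2]<75)
c=np.polyfit(u[k],Q[...,2][k],1); print("slope",c[0].round(4),"front",np.polyval(c,0).round(1))
k=(u>-75)&(u<-15)&(abs(v)<40)&(Q[...,2]>50)&(Q[...,2]<90); print("block u,v,z",u[k].mean().round(1),v[k].mean().round(1),np.median(Q[...,2][k]).round(1)); two(Q,k,"blk")
cv2.imwrite("pics/end.png",cv2.resize(im["frame"][130:330,220:460],None,fx=3,fy=3,interpolation=2)[...,::-1])
```

```text
tight axial -11.0 fz 2.28 u -45.21 z 39.71
eased axial -4.02 fz 1.49 u -45.19 z 39.69
open axial 0.01 fz 0.02 u -44.88 z 39.86
away 33.46 pos [435.1  65.6 259.8] u -199.9 F [ 0.11  0.1  -0.04] axial 0.08 w 59.8 0.0
slope 0.0016 front 45.6
block u,v,z -49.0 5.3 64.8
blk [array([581.9,  24.5]), array([38.1, 29.1]), np.float64(73.1)] [[562.5, 10.5], [590.2999877929688, 2.0], [601.4000244140625, 38.400001525878906], [573.5999755859375, 46.900001525878906]]
```

View pics/end.png

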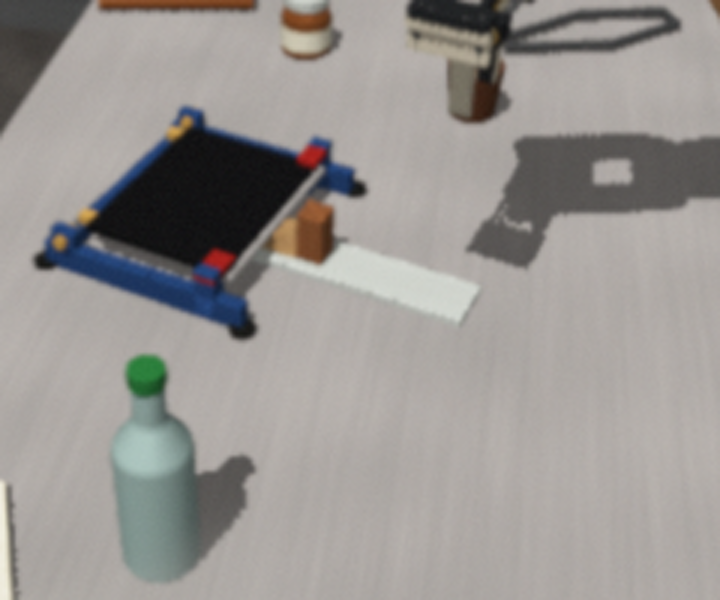

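The final picture shows the wedge standing straight under the middle of the front bar at (310,235), with the plate level and the bystanders where they were. The gripper is clear, so I'm handing in.

```bash
python3 -c "
from station import *
print(finish_job())"
```

```text
the job is handed in; nothing more can be done
None
```

The wedge is in place under the middle of the front bar and was pushed to about 11 N; the plate measures level, the gripper let go and moved clear, and the job was handed in at about 34 s of the 64 s allowed.

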